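Lay the salt cartons down in the drawer tray

ROBOT

A 6-joint arm with a two-finger parallel gripper is mounted at the origin on a cart in front of the work surface, level with it; the furniture and walls round the work are solid. World frame = base frame: x ahead of the robot, y to its left, z up, the work surface at z = 0. Lengths are in m, angles in degrees, forces in N, time in s.
With the tool pointing down it reaches from about 0.325 to 0.85 m from the base axis. Payload 15.5 kg.
Tool frame: the origin (TCP) lies midway between the tips of the shut fingers; the grasp point (between the pads) lies 19 mm behind it; z points along the fingers, y is the line along which they close (so a half turn about z gives the same grasp; the last joint's range is limited). The gripper opens to 91 mm and grips with 3 to 60 N. Pads are 32 mm wide; open, the fingers measure 118 mm over their backs; the gripper's body (76 mm by 178 mm) begins 60 mm behind the grasp point.
Start: joints at [-75.716, 28.281, 77.091, -0, 74.628, -5.472], TCP at [0.211, -0.588, 0.214] pointing down, gripper open.
Joint ranges: [-166.48, 166.48], [-47.26, 123.95], [12.59, 153.08], [-70.14, 250.14], [6.76, 159.57], [-176.63, 176.63]. Speed limits (degrees/s): [108.29, 108.29, 147.25, 172.46, 172.46, 172.46].

INTERFACE

Orientations are given as a 3x3 rotation matrix whose columns are the frame's x, y, z axes.
In Python, from bench import ctrl gives the robot as it stands. The module is installed in compiled form; this text tells all that it offers. Calls block until the motion is done:
- ctrl.goto(position, orientation): joint-space move of the TCP to a pose.
- ctrl.move_l(position, vel=0.15, ori=None, contact_N=None): straight line of the TCP; ori=None keeps the orientation; vel is the mean speed in m/s. With contact_N (N) it stops when the force on the tool has changed by that much, and returns True; else False.
- ctrl.movej(angles): joint-space move.
- ctrl.command_gripper(opening): opening from 0.0 (shut) to 1.0 (fully open); the grip force is fixed at half the most; returns when the fingers have stopped.
- ctrl.sleep(seconds).
- ctrl.ik(position, orientation): joint angles nearest the present ones, or None.
- ctrl.read_camera(name): name is "scene" or "top"; returns the picture (480x640x3 uint8, blue, green, red); there is no depth.
- ctrl.camera_params(name): a dict with "fx", "fy", "cx", "cy" (pixels), "pose" (4x4, takes a point from camera to world coordinates). Camera axes: x right, y up, looking along -z (the intrinsics and any distortion apply to the point x, -y, -z); pixel columns grow to the right and rows downward; lengths in m; the calibration is good to about 2 mm. A picture is of the moment at which its call begins. camera_params takes no time and is no camera call.
A pose or a line that the arm cannot do raises ctrl.MotionError and nothing moves.
- ctrl.sign_off(): hands the job in; it is judged then, once.
Readings, each from a call of its own:
- ctrl.current_t(): time.
- ctrl.current_q(): joint angles.
- ctrl.current_dq(): joint speeds.
- ctrl.current_effort(): joint torques, N m.
- ctrl.current_tool_pos(): TCP position.
- ctrl.current_eef_rot(): TCP orientation.
- ctrl.current_contact_force(): force on the tool from outside, world axes, zero at the start.
- ctrl.current_wrist_torque(): the same for the moment, N m.
- ctrl.current_grip_width(): opening from 0.0 (shut) to 1.0 (fully open).
- ctrl.current_grasp_force(): force on a finger pad.
Only numpy, scipy, OpenCV 4.12 (cv2) and the standard library are available. Lean on these libraries where they do the work, as an engineer would, in place of code of your own. Each camera call takes 0.05 s, during which the arm holds its last target. There are 200 camera calls.

TASK

The drawer is too shallow for things that stand up. With a gentle fingertip push near its top, tip each of the two standing salt cartons over along its own bay of the wooden tray, towards the bay's empty end, so that both lie flat on a broad face, wholly inside their bays. Do not pinch or lift the cartons, and leave the peeler and the things round the tray where they are.

Things in the scene. Friction and masses are not known exactly. Their poses are not given: they have to be found in the camera images.
- carton_a: White cardboard salt carton, 46 (its x) x 63 (its y) x 109 mm (its z, upright), about 0.25 kg, origin at the centre of its underside. Starts upright in bay a, its centre 30 to 48 mm from one short end wall, broad faces looking along the bay within 6 degrees.
- carton_a_mid (a point): The middle of carton a, 54.5 mm above its underside; the carton's axes. Pushed gently near the top of a broad face (90 mm or more above the bay floor) it tips over its far lower edge, hardly sliding, and falls by itself once leaning some 25 degrees.
- carton_b: White cardboard salt carton, 46 (its x) x 63 (its y) x 109 mm (its z, upright), about 0.25 kg, origin at the centre of its underside. Starts upright in bay b, its centre 30 to 48 mm from one short end wall, broad faces looking along the bay within 6 degrees.
- carton_b_mid (a point): The middle of carton b, 54.5 mm above its underside; the carton's axes. Pushed gently near the top of a broad face (90 mm or more above the bay floor) it tips over its far lower edge, hardly sliding, and falls by itself once leaning some 25 degrees.
- bay_a (a point): Centre of the floor of wide bay a of the fixed light wooden tray (216 x 277 mm, turned any way; outer walls 16 mm high). Bay: 200 (x) x 100 mm (y) inside, floor 6 mm above the worktop, walls 10 mm above the floor, z up. Carton a starts near the -x end and has to fall towards +x.
- bay_b (a point): Centre of the floor of wide bay b of the fixed light wooden tray (216 x 277 mm, turned any way; outer walls 16 mm high). Bay: 200 (x) x 100 mm (y) inside, floor 6 mm above the worktop, walls 10 mm above the floor, z up. Carton b starts near the +x end and has to fall towards -x. Parallel to bay a, 161 mm to its -y side, a narrow bay between.
- peeler: Black-handled peeler, 170 x 25 x 18 mm, lying in the narrow middle bay of the tray. Origin at the centre of its underside. Loose, stays where it is.
- lemon: Lemon, 78 x 55 x 56 mm, at the front right. Origin at the centre of its underside. Loose, stays where it is.
- onion: Onion, 75 mm across, 77 mm high, to the right of the tray. Origin at the centre of its underside. Loose, stays where it is.
- garlic: Garlic bulb, 60 mm across, 58 mm high, on the chopping board to the left. Origin at the centre of its underside. Loose, stays where it is.
- wood_mill: Turned wooden salt mill, 56 mm across, 165 mm high, standing at the back left. Origin at the centre of its underside. Loose, stays where it is.
Not all that is in view belongs to the job. Leave any red look-alike of the carton_b alone. Leave any blue or green look-alike of the carton_a alone.

How it is judged:
By the outcome, as a careful person would: the job done as asked, in the order asked, and still so for the second after the job is handed in, with the robot touching nothing.
It also fails if it takes over 38 s, if anything falls off the work surface, if the arm or the gripper's body presses on something with over 40 N, if the wrist force passes 120 N, or if a joint passes its speed limit or range.

## Working session

There is one attempt and no reset: what is moved stays moved. The work goes in short steps, each a Python script; the robot and the scene stay as the last script left them, time stands still between calls to the robot, and variables do not carry over. Pictures are saved under pics/ and viewed, at most 10 in all, crops included, and the job is handed in when it is done.

```bash
mkdir -p pics; python3 - <<'E'
from bench import ctrl
import cv2
for n in("scene","top"):
    cv2.imwrite(f"pics/{n}0.png",ctrl.read_camera(n)); p=ctrl.camera_params(n); print(n,{k:(v.round(4).tolist() if hasattr(v,'round') and k=='pose' else v) for k,v in p.items()})
print(ctrl.current_t())
E
```

```text
scene {'fx': 433.6636038482197, 'fy': 433.6636038482197, 'cx': 317.227391891103, 'cy': 239.1285253712159, 'pose': [[-0.7077, 0.5292, -0.468, 0.0723], [-0.7065, -0.534, 0.4645, 0.5068], [-0.0042, 0.6594, 0.7518, 0.7749], [0.0, 0.0, 0.0, 1.0]]}
top {'fx': 618.1723388426705, 'fy': 618.1723388426705, 'cx': 319.15643317163216, 'cy': 244.24690997619007, 'pose': [[0.0141, 0.9891, -0.1468, 0.2939], [-0.9999, 0.0151, 0.0052, 0.0663], [0.0073, 0.1467, 0.9892, 1.5735], [0.0, 0.0, 0.0, 1.0]]}
0.1
```

View pics/scene0.png

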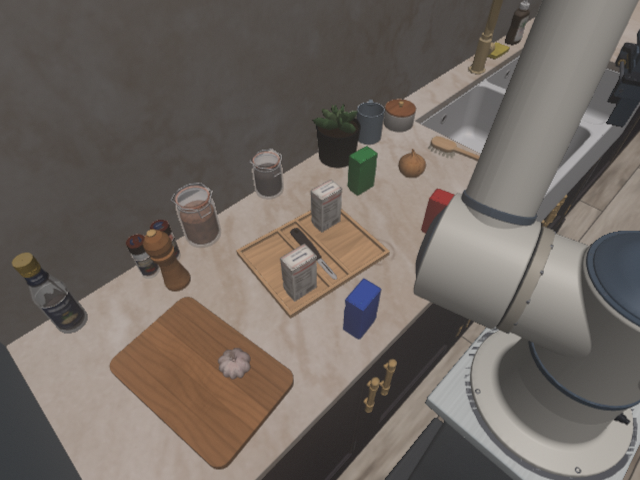

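View pics/top0.png

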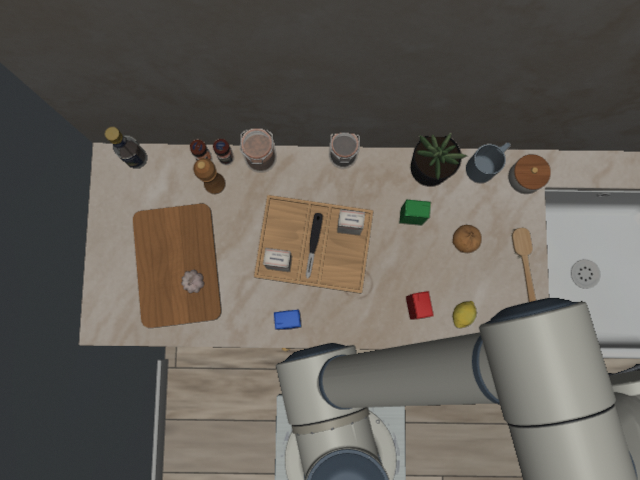

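The scene view shows white cartons at about (299,272) and (326,206) in the tray. In the top view they are at (277,260), left bay near end, and (351,222), right bay far end. The look-alikes are blue (287,320), green (416,212) and red (420,305), all outside the tray and the wrong colour. The two white ones fit. Next I'll confirm in an enlarged crop and measure.

```bash
cat > h.py <<'E'
import numpy as np, cv2
from bench import ctrl
def ray(n,u,v,z):
    p=ctrl.camera_params(n); T=np.array(p["pose"])
    d=T[:3,:3]@np.array([(u-p["cx"])/p["fx"],-(v-p["cy"])/p["fy"],-1]); o=T[:3,3]
    return (o+d*(z-o[2])/d[2])
E
python3 - <<'E'
from h import *
im=cv2.imread("pics/top0.png"); c=im[185:300,245:385]
cv2.imwrite("pics/crop.png",cv2.resize(c,None,fx=5,fy=5,interpolation=cv2.INTER_CUBIC))
hsv=cv2.cvtColor(im,cv2.COLOR_BGR2HSV)
m=((hsv[...,1]>75)&(hsv[...,2]>90)).astype(np.uint8)*255
r=np.zeros_like(m); r[185:300,245:385]=m[185:300,245:385]
r=cv2.morphologyEx(r,cv2.MORPH_OPEN,np.ones((3,3)))
cs=max(cv2.findContours(cv2.morphologyEx(r,cv2.MORPH_CLOSE,np.ones((9,9))),0,2)[0],key=cv2.contourArea)
b=cv2.boxPoints(cv2.minAreaRect(cs)); print(b)
P=np.array([ray("top",*q,.016) for q in b]); print(P.round(4), np.linalg.norm(P-np.roll(P,1,0),axis=1))
w=((hsv[...,1]<45)&(hsv[...,2]>165)).astype(np.uint8)*255
w[:190]=0;w[292:]=0;w[:,:258]=0;w[:,372:]=0
for k in cv2.findContours(w,0,2)[0]:
    if cv2.contourArea(k)>60:
        bb=cv2.boxPoints(cv2.minAreaRect(k)); Q=np.array([ray("top",*q,.115) for q in bb]); print(bb.round(1).tolist(),Q.mean(0).round(4),Q.round(3).tolist(),np.linalg.norm(Q-np.roll(Q,1,0),axis=1))
E
```

```text
[[253.59657 276.68948]
 [266.02197 193.8533 ]
 [373.79706 210.01956]
 [361.37164 292.85574]]
[[ 0.4396  0.2226  0.016 ]
 [ 0.6542  0.197   0.016 ]
 [ 0.616  -0.0809  0.016 ]
 [ 0.4028 -0.0499  0.016 ]] [0.27494484 0.21603841 0.28050805 0.21546068]
[[266.0, 251.0], [286.0, 251.0], [286.0, 264.0], [266.0, 264.0]] [0.4769 0.1608 0.115 ] [[0.492, 0.185, 0.115], [0.493, 0.137, 0.115], [0.462, 0.137, 0.115], [0.461, 0.184, 0.115]] [0.03113133 0.04757989 0.03113739 0.04743235]
[[340.1000061035156, 223.1999969482422], [341.3999938964844, 211.3000030517578], [362.0, 213.60000610351562], [360.70001220703125, 225.5]] [ 0.5742 -0.017   0.115 ] [[0.562, 0.009, 0.115], [0.591, 0.006, 0.115], [0.586, -0.043, 0.115], [0.557, -0.04, 0.115]] [0.04975725 0.02942794 0.04990195 0.02941971]
```

View pics/crop.png

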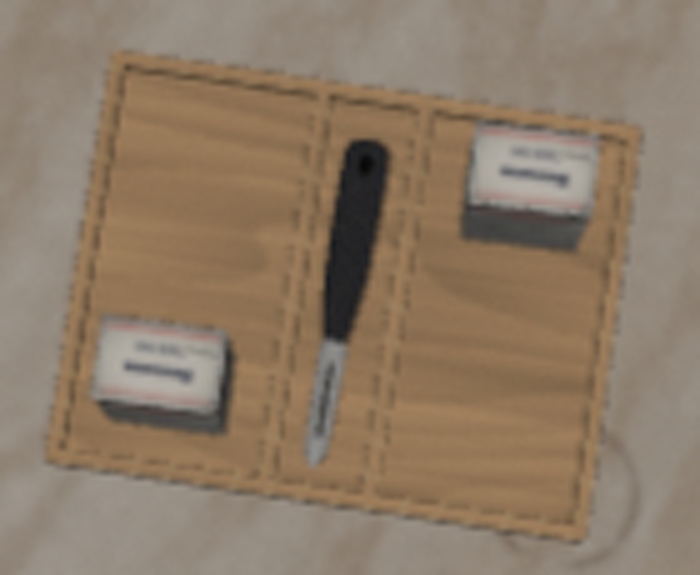

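The crop confirms two white cartons with red-edged tops: the near-left top is centred at about pixel (276.8,257.8) and the far-right one at about (351.4,218.6). The peeler lies in the middle bay. The tray measures 0.216 x 0.278 m, which matches. Next I'll check where the cartons stand in their bays, then push the left one.

```bash
cat >> h.py <<'E'
th=np.radians(-7.6); X=np.array([np.cos(th),np.sin(th),0]); Y=np.array([-X[1],X[0],0])
C=np.array([.5282,.0722,0]); bay={'a':C+.0805*Y,'b':C-.0805*Y}
top={'a':ray("top",276.8,257.8,.115),'b':ray("top",351.4,218.6,.115)}
def setup(k):
    s=1 if k=='a' else -1; return top[k],s*X
def push(k,extra=.043,h=.101):
    c,d=setup(k); z=np.array([0,0,-1.])
    p0=c-d*.062; pf=c-d*(.039-extra)
    best=None
    for sg in(1,-1):
        x=sg*d; R=np.column_stack([x,np.cross(z,x),z]); q=ctrl.ik([p0[0],p0[1],.24],R)
        if q is not None:
            cost=abs(np.array(q)-ctrl.current_q()).max()
            if best is None or cost<best[0]: best=(cost,R)
    R=best[1]
    ctrl.goto([p0[0],p0[1],.24],R)
    ctrl.move_l([p0[0],p0[1],h],.15)
    ctrl.move_l([pf[0],pf[1],h],.05)
    ctrl.sleep(.3)
    ctrl.move_l([p0[0],p0[1],h],.1)
    ctrl.move_l([p0[0],p0[1],.24],.2)
E
python3 - <<'E'
from h import *
for k in 'ab':
    r=top[k]-bay[k]; print(k,top[k].round(4),"in bay",(r@X).round(4),(r@Y).round(4))
if all(.047<abs((top[k]-bay[k])@X)<.075 and abs((top[k]-bay[k])@Y)<.02 for k in 'ab'):
    ctrl.command_gripper(0.); push('a'); print(ctrl.current_t())
    cv2.imwrite("pics/s1.png",ctrl.read_camera("scene"))
E
```

```text
a [0.4762 0.1589 0.115 ] in bay -0.063 -0.0014
b [ 0.5737 -0.0178  0.115 ] in bay 0.057 -0.0027
8.7167
```

View pics/s1.png

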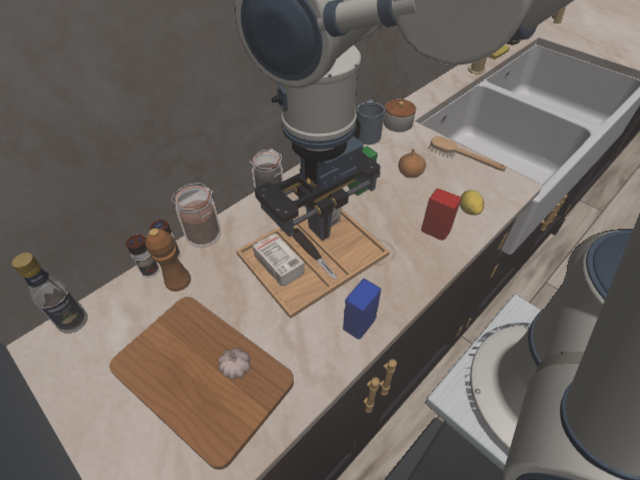

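The left carton lies flat in its bay, around (278,257), and the peeler is undisturbed. Now the right one.

```bash
python3 - <<'E'
from h import *
push('b'); z=np.array([.45,-.35,.3])
ctrl.goto(z,ctrl.current_eef_rot()); print(ctrl.current_t())
im=ctrl.read_camera("top"); cv2.imwrite("pics/t2.png",im)
s=ctrl.read_camera("scene")[180:330,220:410]; c=im[185:300,245:385]
cv2.imwrite("pics/c2.png",np.hstack([cv2.resize(c,(400,330)),cv2.resize(s,(400,330))]))
E
```

```text
15.7917
```

View pics/c2.png

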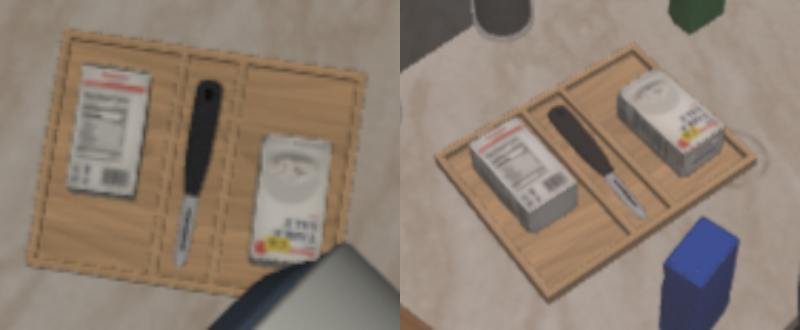

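View pics/t2.png

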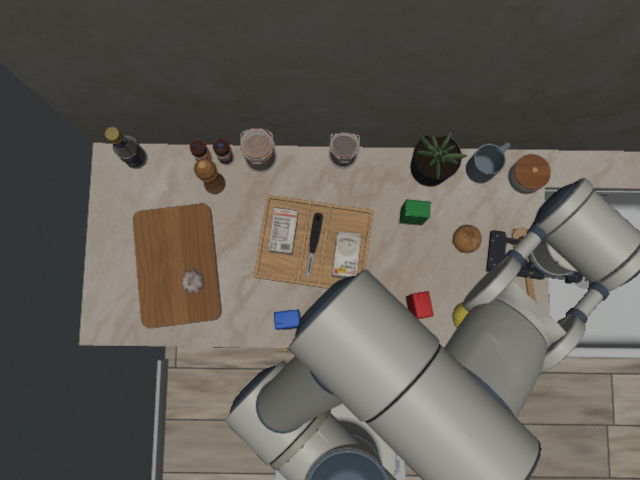

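Both cartons lie flat on a broad face inside their bays, at about (283,230) and (347,254) in the top view. The peeler and the things round the tray haven't moved, and the arm is clear.

```bash
python3 -c "
from bench import ctrl
print(ctrl.sign_off())"
```

```text
the job is handed in; nothing more can be done
None
```

Both salt cartons are tipped flat inside their bays with nothing else moved, and the job was handed in at about 16 s.

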